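# Load the cardboard cores into their candle tins

## Robot

A 6-joint arm with a two-finger parallel gripper is mounted at the origin on the work surface. World frame = base frame: x ahead of the robot, y to its left, z up, the work surface at z = 0. Lengths are in mm, angles in rad, forces in N, time in s.
With the tool pointing down it reaches from about 300 to 775 mm from the base axis. Payload 14.6 kg.
Tool frame: the origin (TCP) lies where the fingers leave the gripper's body, on its centre line; the fingertips stand 97 mm ahead of it and the grasp point (between the pads) lies ahead of it (grip_depth is the z of the grasp point in the tool frame, in mm); z points along the fingers, y is the line along which they close (so a half turn about z gives the same grasp; the last joint's range is limited). The gripper opens to 94 mm and grips with 3 to 60 N. Pads are 16 mm wide; open, the fingers measure 119 mm over their backs; the gripper's body (75 mm by 177 mm) begins 78 mm behind the grasp point.
Start: joints at [1.185, 0.3, 1.521, -0, 1.321, -0.067], TCP at [172.382, 522.278, 302.646] pointing down, gripper open.
Joint ranges: [-3.03, 3.03], [-0.79, 2.21], [0.23, 2.52], [-1.04, 4.18], [0, 3.07], [-2.55, 2.55]. Speed limits (rad/s): [2.22, 2.22, 2.57, 3.14, 3.14, 3.14].

## Interface

Orientations are given as [roll, pitch, yaw] about the fixed x, y, z axes, in that order (R = Rz(yaw) Ry(pitch) Rx(roll)).
In Python, from cell import read_state, camera, sign_off, regions_of, spot_point, grip_depth gives the robot as it stands. The module is installed in compiled form; this text tells all that it offers.
- The arm moves only by the tool send_rows, never from a script. Its argument "series" is a list of rows, each a list of 3 entries, a list of its own where there are three numbers: the shift along the world's x, y, z in mm, then the turn about the world's z in degrees, then the closure, from -1 (fully open) to 1 (shut), so that 0 is half open. A call has 1 to 12 rows; each row shifts and turns the commanded pose from where the row before left it; what a row does not reach is not made up. A row lasts 1/10 s, in which the tool goes at most 50 mm and 8.59 degrees, less where a joint would pass 70% of its speed; a pose out of reach is approached as far as the arm can. A call is refused whole if a number of a shift passes 50 or a number of a turn 8.59, either way. A call with a gripper value outside its range is refused whole. The fingers move at their own pace and stop on an object; "squeeze" is the grip in N (left out, the last holds). Time passes only in rows, so rows that do not move let the fingers close. It gives the time, the measured TCP pose, the force, the opening and the grip force at its end, in the units of the state.
- read_state(): the state, without advancing time (a new reading comes with each control period).
- camera(name): name is "side" or "top" or "wrist"; returns a dict with "color" (480x640x3 uint8, blue, green, red), "fx", "fy", "cx", "cy" (pixels), "dist" ([k1, k2, p1, p2, k3] as OpenCV has them; the pictures are not rectified), "camera_from_world" (4x4, takes a point from world to camera coordinates). Camera axes: x right, y down, z forward; pixel columns grow to the right and rows downward; lengths in mm; the calibration is good to about 2 mm. A picture is of the moment at which its call begins. There is no depth.
- sign_off(): hands the job in; it is judged then, once.
Trained networks look in a picture, given as the dict that the camera call returned (one of the last four; its "shot" number tells which), for a name from the list of things; names that differ only in an ending like _2 or _b are one class to them, and where a whole thing is asked for, a point or a joint stands for the part that bears it (a point fixed in the world has none). Each returns a list of dicts, best first, with "confidence" (0 to 1); they miss things now and then, are a little off and sometimes report something else, mostly with a low value. They report only what shows in the picture. A call takes as long as a camera call.
- regions_of(thing, picture): "mask" (480x640 bool, what is visible of it).
- spot_point(thing, picture): "point" ([x, y, z] in mm, in the coordinates of the camera as it stood for that picture, good to about 4 mm: a listed point, or the origin of a listed thing).
The state is a dict: "clock": time; "joints": joint angles; "qd": joint speeds; "effort": joint torques, N m; "eef_pos": TCP position; "eef_rot": TCP orientation; "wrist_force": force on the tool from outside, world axes, zero at the start; "moment": the same for the moment, N m; "finger_gap": finger opening in mm; "finger_force": force on a finger pad.
Only numpy, scipy, OpenCV 4.12 (cv2) and the standard library are available. Lean on these libraries where they do the work, as an engineer would, in place of code of your own. Each camera call takes 0.05 s, during which the arm holds its last target. There are 200 camera calls.

## Task

Load the candle tins: put each of the four cardboard cores that have a wick tab on top into the empty tin of its own shape (large round, small round, square, oblong), standing upright on the tin's floor with the tab up. Leave the tins standing upright where they are, and leave the finished candle and the plain roll without a tab undisturbed where they stand.

Things in the scene. Friction and masses are not known exactly. Their poses are not given: they have to be found in the camera images.
- core_large_mid (a point): large round core of brown cardboard, body 62 mm in diameter, 78 mm tall, upright, with a wick tab to grip it by fixed on the middle of its top: 22 mm along x, 14 mm along y, 50 mm tall (128 mm tall in all). The point is on its vertical axis, half-way up: 64 mm above its underside, 14 mm below the tab's foot. z is up.  30 to 110 g.
- core_small_mid (a point): small round core of brown cardboard, body 36 mm in diameter, 58 mm tall, upright, with a wick tab to grip it by fixed on the middle of its top: 22 mm along x, 14 mm along y, 50 mm tall (108 mm tall in all). The point is on its vertical axis, half-way up: 54 mm above its underside, 4 mm below the tab's foot. z is up.  30 to 110 g.
- core_square_mid (a point): square core of brown cardboard, body 46 x 46 mm with its sides along x and y, 70 mm tall, upright, with a wick tab to grip it by fixed on the middle of its top: 22 mm along x, 14 mm along y, 50 mm tall (120 mm tall in all). The point is on its vertical axis, half-way up: 60 mm above its underside, 10 mm below the tab's foot. z is up.  30 to 110 g.
- core_oblong_mid (a point): oblong core of brown cardboard, body 68 mm along x and 32 mm along y, 64 mm tall, upright, with a wick tab to grip it by fixed on the middle of its top: 22 mm along x, 14 mm along y, 50 mm tall (114 mm tall in all). The point is on its vertical axis, half-way up: 57 mm above its underside, 7 mm below the tab's foot. z is up.  30 to 110 g.
- tin_large: empty open-topped large round, gold-coloured tin, outside 87 mm in diameter, 90 mm tall, inside 82 mm in diameter; inner floor (cream set wax) 8 mm above its underside. Loose, upright, 110 to 340 g. Origin: centre of its underside, z up. 
- tin_small: empty open-topped small round, gold-coloured tin, outside 58 mm in diameter, 70 mm tall, inside 53 mm in diameter; inner floor (cream set wax) 8 mm above its underside. Loose, upright, 110 to 340 g. Origin: centre of its underside, z up. 
- tin_square: empty open-topped square, bare steel tin, outside 67 x 67 mm, 82 mm tall, inside 62 x 62 mm with its sides along x and y; inner floor (cream set wax) 8 mm above its underside. Loose, upright, 110 to 340 g. Origin: centre of its underside, z up. A core put into it must be turned so that its sides run along the tin's.
- tin_oblong: empty open-topped oblong, bare steel tin, outside 89 mm along x and 53 mm along y, 76 mm tall, inside 84 mm along x and 48 mm along y; inner floor (cream set wax) 8 mm above its underside. Loose, upright, 110 to 340 g. Origin: centre of its underside, z up. A core put into it must be turned so that its long side runs along the tin's x.
- candle_mid (a point): a finished candle: a gold-coloured round tin, 72 mm in diameter and 80 mm tall, full of cream wax to the rim with a small wick stub 16 x 6 mm rising 21 mm above it. To be left alone. The point is on its axis, 40 mm above its underside; z is up.
- plain_roll_mid (a point): a plain round roll of brown cardboard, 50 mm in diameter and 50 mm tall, with no tab on top. To be left alone. The point is on its axis, 25 mm above its underside; z is up.

How it is judged (in metres and radians):
At the end, for the whole second after the job is handed in: Each tabbed core stands in the tin of its shape: within 15 mm of its axis and 6 mm of its floor, upright to 0.12 rad; tins upright to 0.08 rad and within 40 mm of their starts; candle and plain roll upright to 0.15 rad and within 30 mm of their starts; cores and tins at rest (horizontal distance between core_large_mid and tin_large below 0.015 m and z of core_large_mid in the frame of tin_large below 0.078 m and angle between each of core_large_mid, core_small_mid, core_square_mid, core_oblong_mid's own z axis and vertical below 0.12 rad and angle between each of tin_large, tin_small, tin_square, tin_oblong's own z axis and vertical below 0.08 rad and distance of each of tin_large, tin_small, tin_square, tin_oblong from where it was at the start of the episode below 0.04 m and linear speed of each of core_large, tin_large, core_small, tin_small, core_square, tin_square, core_oblong, tin_oblong below 0.02 m/s and horizontal distance between core_small_mid and tin_small below 0.015 m and z of core_small_mid in the frame of tin_small below 0.068 m and horizontal distance between core_square_mid and tin_square below 0.015 m and z of core_square_mid in the frame of tin_square below 0.074 m and horizontal distance between core_oblong_mid and tin_oblong below 0.015 m and z of core_oblong_mid in the frame of tin_oblong below 0.071 m and distance of each of candle_mid, plain_roll_mid from where it was at the start of the episode below 0.03 m and angle between each of candle_mid, plain_roll_mid's own z axis and vertical below 0.15 rad); the robot touches nothing.
It fails at once if the finished candle is shoved more than 30 mm or tipped (distance of candle_mid from where it was at the start of the episode above 0.03 m or angle between candle_mid's own z axis and vertical above 0.3 rad).
It fails at once if the plain roll without a tab is shoved more than 30 mm or tipped (distance of plain_roll_mid from where it was at the start of the episode above 0.03 m or angle between plain_roll_mid's own z axis and vertical above 0.3 rad).
It fails at once if a tin is tipped over (angle between any of tin_large, tin_small, tin_square, tin_oblong's own z axis and vertical above 0.5 rad).
It also fails if it takes over 112 s, if anything falls off the work surface, if the arm or the gripper's body presses on something with over 40 N, if the wrist force passes 120 N, or if a joint passes its speed limit or range.

## Working session

There is one attempt and no reset: what is moved stays moved. The work goes in short steps, Python scripts to look and compute and a tool call to move; the robot and the scene stay as the last step left them, time stands still between calls to the robot, and variables do not carry over. Pictures are saved under pics/ and viewed, at most 14 in all, crops included, and the job is handed in when it is done.

Besides the shell and the picture viewer there is one more tool, called after ">>>" as name(argument=value, ...), one argument or row to a line, values as JSON. send_rows: Moves the arm, as the interface text tells. Its arguments: {"type":"object","properties":{"series":{"type":"array"},"squeeze":{"type":"number"}},"required":["series"]}

```bash
mkdir -p pics; cat > h.py <<'E'
import numpy as np, cv2
from cell import *
names=["core_large_mid","core_small_mid","core_square_mid","core_oblong_mid","tin_large","tin_small","tin_square","tin_oblong","candle_mid","plain_roll_mid"]
def toworld(p,pic):
    T=np.linalg.inv(np.array(pic["camera_from_world"])); return T[:3,:3]@np.array(p)+T[:3,3]
def survey(cams=("top","side"),nn=names,k=2):
    for c in cams:
        pic=camera(c); cv2.imwrite(f"pics/{c}_{pic['shot']}.png",pic["color"])
        print(c,pic["shot"])
        for n in nn:
            for r in spot_point(n,pic)[:k]: print(" ",n,round(r["confidence"],2),toworld(r["point"],pic).round(1))
E
python3 - <<'E'
from h import *
print(read_state()); print(grip_depth() if callable(grip_depth) else grip_depth)
survey()
for c in("top","side"): print(np.linalg.inv(np.array(camera(c)["camera_from_world"]))[:3,3])
E
ls pics
```

```text
{'clock': 0.0, 'joints': array([ 1.18543005e+00,  3.00454623e-01,  1.52159363e+00, -5.92448953e-06,
        1.32067125e+00, -6.66017196e-02]), 'qd': array([ 0.0001705 ,  0.00038344, -0.00143347,  0.0002298 ,  0.00064699,
       -0.00150463]), 'effort': array([ 1.00079007e-03, -5.31803584e+01, -3.52741349e+01,  7.08603510e-02,
        2.43503298e-02, -1.34575030e-04]), 'eef_pos': array([172.31414586, 522.15087772, 302.08999   ]), 'eef_rot': array([-3.14046792e+00, -6.92691368e-05,  2.82282953e+00]), 'wrist_force': array([-0.01952556, -0.33142309, -0.73792185]), 'moment': array([ 0.00980245, -0.02044124,  0.00229469]), 'finger_force': 0.0, 'finger_gap': 93.85449487757101}
78.39999999999999
top 1
  core_large_mid 0.95 [428.5 263.9  63. ]
  core_small_mid 0.86 [553.1 149.8  56.2]
  core_square_mid 0.68 [ 421.  -250.9   58.2]
  core_oblong_mid 0.66 [655.1 -90.3  58.4]
  tin_large 0.64 [ 5.497e+02 -3.260e+02  2.000e-01]
  tin_large 0.21 [427.7 263.5  61.9]
  tin_small 0.76 [433.2  74.9  -0.7]
  tin_square 0.73 [ 665.7 -227.2   -0. ]
  tin_oblong 0.57 [644.6  84.3   1.9]
  candle_mid 0.73 [546.7 348.2  41.5]
  candle_mid 0.54 [ 548.9 -326.4    0.6]
  plain_roll_mid 0.86 [429.1 -78.2  28.8]
side 2
  core_large_mid 0.98 [424.3 267.   62.9]
  core_small_mid 0.82 [550.6 150.3  49.6]
  core_square_mid 0.57 [ 422.4 -247.7   60.6]
  core_oblong_mid 0.97 [657.1 -94.6  57.7]
  tin_large 0.84 [ 550.9 -331.9    2.5]
  tin_small 0.72 [432.   78.6   3.6]
  tin_square 0.72 [ 669.9 -236.3    7.2]
  tin_oblong 0.71 [643.7  82.7  -0.9]
  candle_mid 0.78 [546.5 345.   37.5]
  plain_roll_mid 0.93 [427.6 -80.   22.7]
[456.93464023 -12.86541914 861.80186998]
[324.7311354  673.9111698  709.65346654]
side_2.png
top_1.png
```

View pics/top_1.png

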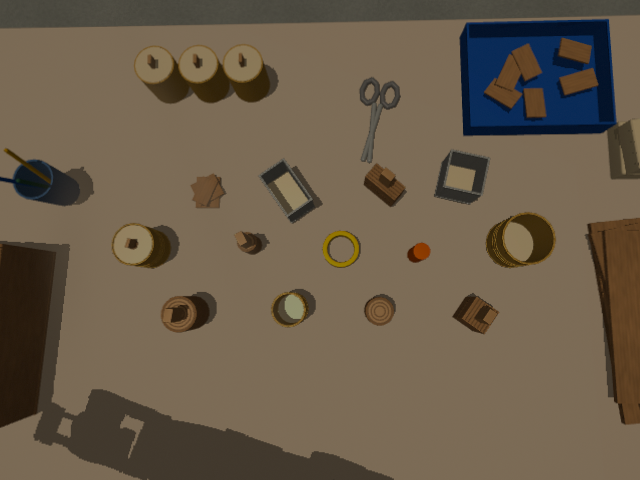

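View pics/side_2.png

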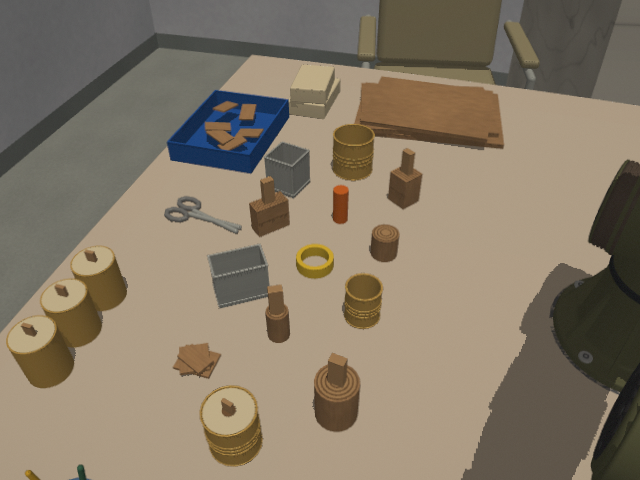

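The pictures agree with the network points: all ten things are upright, and the trio of candles, trays and so on are only background. In the top view the large core is at (180,314), the small at (247,242), the square at (477,313) and the oblong at (384,184). Bodies and tabs are turned, so I'll fit the yaws from the masks.

```bash
cat > fit.py <<'E'
from h import *
from scipy.optimize import minimize
def prism(w,d,z0,z1,rnd=False):
    if rnd: a=np.linspace(0,2*np.pi,40,endpoint=False); b=np.c_[w/2*np.cos(a),w/2*np.sin(a)]
    else: b=np.array([[1,1],[-1,1],[-1,-1],[1,-1]])*[w/2,d/2]
    return np.vstack([np.c_[b,np.full(len(b),z)] for z in(z0,z1)])
tab=lambda h:prism(22,14,h,h+50)
M={"core_large_mid":[prism(62,62,0,78,1),tab(78)],"core_small_mid":[prism(36,36,0,58,1),tab(58)],
"core_square_mid":[prism(46,46,0,70),tab(70)],"core_oblong_mid":[prism(68,32,0,64),tab(64)],
"tin_large":[prism(87,87,0,90,1)],"tin_small":[prism(58,58,0,70,1)],"tin_square":[prism(67,67,0,82)],"tin_oblong":[prism(89,53,0,76)]}
S=4
def render(parts,p,pic):
    x,y,t=p; c,s=np.cos(t),np.sin(t); T=np.array(pic["camera_from_world"])
    K=np.array([[pic["fx"],0,pic["cx"]],[0,pic["fy"],pic["cy"]],[0,0,1.]])
    im=np.zeros((480*S,640*S),np.uint8)
    for q in parts:
        w=np.c_[q[:,0]*c-q[:,1]*s+x,q[:,0]*s+q[:,1]*c+y,q[:,2]]
        u=cv2.projectPoints(w,cv2.Rodrigues(T[:3,:3])[0],T[:3,3],K,np.array(pic["dist"]))[0][:,0]
        cv2.fillConvexPoly(im,cv2.convexHull(((u+.5)*S).round().astype(np.int32)),1)
    return im
def fit(name,xy,pics):
    ms=[]
    for pic in pics:
        r=regions_of(name,pic); cand=[]
        for q in r:
            m=cv2.resize(q["mask"].astype(np.uint8),None,fx=S,fy=S,interpolation=cv2.INTER_NEAREST)
            cand.append(((m&render(M[name],(*xy,0),pic)).sum(),m))
        cand=[c for c in cand if c[0]>0]
        if cand: ms.append((max(cand,key=lambda c:c[0])[1],pic))
    def cost(p):
        return sum(1-(m&(R:=render(M[name],p,pic))).sum()/(m|R).sum() for m,pic in ms)/max(1,len(ms))
    ang=np.radians(range(-90,90,10)) if name not in("tin_large","tin_small") else [0]
    t0=sorted(ang,key=lambda t:cost((*xy,t)))[:3]
    best=min((minimize(cost,(*xy,t),method="Nelder-Mead",options=dict(initial_simplex=[(*xy,t),(xy[0]+6,xy[1],t),(xy[0],xy[1]+6,t),(*xy,t+.15)],xatol=.02,fatol=1e-4,maxiter=120)) for t in t0),key=lambda r:r.fun)
    return best.x[:2].round(1),round(np.degrees(best.x[2]),1),round(1-best.fun,3),len(ms)
E
python3 - <<'E'
from fit import *
xy=dict(core_large_mid=(427,265),core_small_mid=(552,150),core_square_mid=(421,-249),core_oblong_mid=(656,-92),tin_large=(550,-329),tin_small=(432.5,77),tin_square=(667,-231),tin_oblong=(644,83.5))
a,b=camera("top"),camera("side")
for n in M: print(n,"top",*fit(n,xy[n],[a]),"| side",*fit(n,xy[n],[b]),"| both",*fit(n,xy[n],[a,b]))
E
```

```text
core_large_mid top [426.2 265.6] 45.8 0.967 1 | side [425.9 264.2] -11.0 0.975 1 | both [426.  264.9] -9.8 0.965 2
core_small_mid top [551.7 154.1] 55.7 0.862 1 | side [552.2 152.3] 31.7 0.956 1 | both [551.6 153.1] 38.1 0.909 2
core_square_mid top [ 421.9 -247.6] -33.9 0.954 1 | side [ 420.1 -249.1] -38.5 0.927 1 | both [ 421.  -247.5] -34.6 0.931 2
core_oblong_mid top [656.1 -91.4] 48.2 0.955 1 | side [656.8 -95.9] 49.9 0.948 1 | both [655.6 -92.2] 48.3 0.936 2
tin_large top [ 549.2 -327.1] 1.9 0.969 1 | side [ 550. -329.] 0.0 1.0 0 | both [ 549.2 -327.1] 1.9 0.969 1
tin_small top [432.8  78.5] 1.8 0.958 1 | side [432.2  76.1] 9.6 0.971 1 | both [432.5  78. ] -2.8 0.951 2
tin_square top [ 666.9 -230.6] -13.1 0.973 1 | side [ 667.2 -235.7] -14.9 0.932 1 | both [ 666.9 -231.3] -14.0 0.935 2
tin_oblong top [646.1  84.5] 34.8 0.961 1 | side [646.   81.5] 35.3 0.966 1 | both [645.9  83.6] 34.9 0.951 2
```

```bash
cat > mont.py <<'E'
from fit import *
def montage(items,fn,pics,half=26):
    rows=[]
    for pic in pics:
        r=[]
        for n,p in items:
            R=render(M[n],(p[0],p[1],np.radians(p[2])),pic)
            yy,xx=np.nonzero(R); cx,cy=int(xx.mean()/S),int(yy.mean()/S)
            cx=min(max(cx,half),639-half);cy=min(max(cy,half),479-half)
            c=cv2.convertScaleAbs(cv2.resize(pic["color"],None,fx=S,fy=S,interpolation=cv2.INTER_CUBIC),alpha=1.6)
            raw=c.copy()
            for q in M[n]:
                cs,_=cv2.findContours(render([q],(p[0],p[1],np.radians(p[2])),pic),0,1); cv2.drawContours(c,cs,-1,(0,255,0),1)
            s=np.s_[(cy-half)*S:(cy+half)*S,(cx-half)*S:(cx+half)*S]
            r.append(np.vstack([raw[s],c[s]]))
        rows.append(np.hstack(r))
    im=np.vstack(rows); f=min(800/im.shape[1],600/im.shape[0],1); im=cv2.resize(im,None,fx=f,fy=f); cv2.imwrite("pics/"+fn,im); print(im.shape)
E
python3 - <<'E'
from mont import *
a,b=camera("top"),camera("side")
it=[("core_large_mid",(426,265,-10)),("core_small_mid",(552,152.5,35)),("core_square_mid",(421,-248,-35)),("core_oblong_mid",(656,-92,48.5))]
montage(it,"m1.png",[a],half=24)
montage(it,"m2.png",[b],half=36)
E
```

```text
(384, 768, 3)
(400, 800, 3)
```

View pics/m1.png

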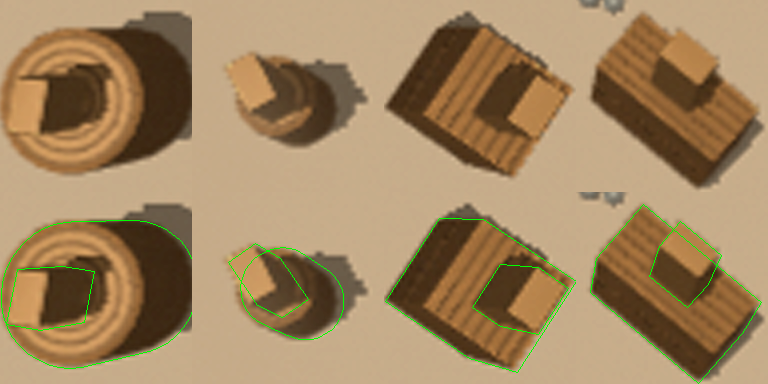

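View pics/m2.png

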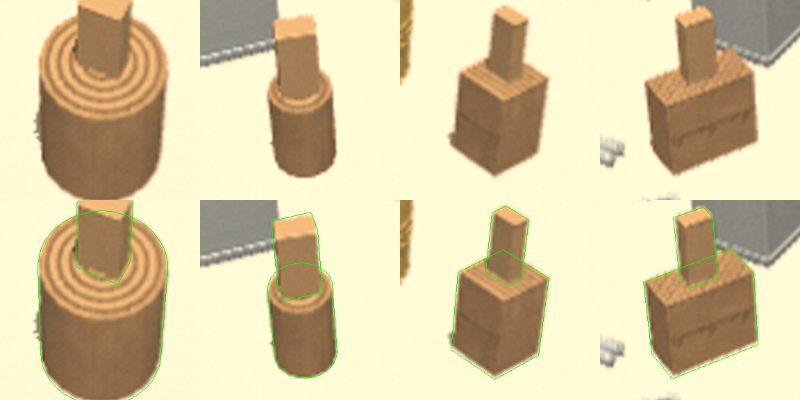

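The crops show the fits hold. The tab yaws are about -7° for the large core, 27° for the small, -34.3° for the square and 48.4° for the oblong. First I hover over the large core.

>>> send_rows(
  series=[
    [[21, -21.5, 0], 1, -1],
    [[21, -21.5, 0], 1, -1],
    [[21, -21.5, 0], 1, -1],
    [[21, -21.5, 0], 1, -1],
    [[21, -21.5, 0], 1, -1],
    [[21, -21.5, 0], 1, -1],
    [[21, -21.5, 0], 1, -1],
    [[21, -21.5, 0], 1, -1],
    [[21, -21.5, 0], 1, -1],
    [[21, -21.5, 0], 1, -1],
    [[21.8, -21.2, 0], 1.3, -1],
    [[21.8, -21.1, 0], 0, -1],
  ],
  squeeze=20,
)

```text
clock: 4.2
eef_pos: [426.7, 264.0, 302.8]
eef_rot: [3.141, 0.0, 3.021]
wrist_force: [0.1, 0.3, 0.0]
finger_gap: 94.0
finger_force: 0.0
```

```bash
python3 - <<'E'
from mont import *
s=read_state(); print(s["eef_pos"],s["eef_rot"],s["joints"])
w=camera("wrist"); print(np.linalg.inv(np.array(w["camera_from_world"]))[:3,3])
for n in names[:1]:
  for r in spot_point(n,w)[:2]: print(n,r["confidence"],toworld(r["point"],w))
print(fit("core_large_mid",(426,265),[w]))
montage([("core_large_mid",(426,265,-7))],"w1.png",[w],half=230)
E
```

```text
[426.73968847 263.97943834 302.78474822] [3.14143010e+00 1.99081587e-04 3.02081826e+00] [ 4.80969609e-01  1.92168671e-01  1.65479883e+00  2.21435039e-05
  1.29436902e+00 -9.69058381e-01]
[358.24502782 272.90581504 384.70982385]
core_large_mid 0.98 [430.40903179 267.80866273  63.66569049]
(array([426.3, 266.3]), np.float64(-47.8), np.float64(0.978), 1)
(600, 300, 3)
```

View pics/w1.png

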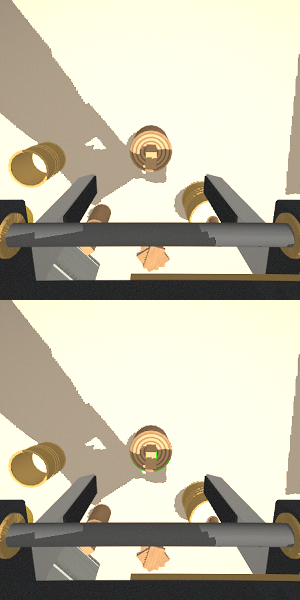

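The wrist view shows the core at (150,148) between the fingers, and its fit agrees with the fixed cameras. I descend and grip.

>>> send_rows(
  series=[
    [[-0.5, 1.5, -15], 0, -1],
    [[0, 0, -20], 0, -1],
    [[0, 0, -20], 0, -1],
    [[0, 0, -20], 0, -1],
    [[0, 0, -20], 0, -1],
    [[0, 0, -12], 0, -1],
    [[0, 0, -9], 0, 1],
    [[0, 0, 0], 0, 1],
    [[0, 0, 0], 0, 1],
    [[0, 0, 0], 0, 1],
    [[0, 0, 0], 0, 1],
    [[0, 0, 0], 0, 1],
  ],
  squeeze=20,
)

```text
clock: 5.55
eef_pos: [425.6, 266.5, 187.0]
eef_rot: [3.141, 0.001, 3.02]
wrist_force: [0.5, 0.1, 0.4]
finger_gap: 49.5
finger_force: 0.0
```

>>> send_rows(
  series=[
    [[0, 0, 0], 0, 1],
    [[0, 0, 0], 0, 1],
    [[0, 0, 0], 0, 1],
    [[0, 0, 0], 0, 1],
    [[0, 0, 0], 0, 1],
    [[0, 0, 0], 0, 1],
    [[0, 0, 0], 0, 1],
    [[0, 0, 5], 0, 1],
    [[0, 0, 10], 0, 1],
    [[0, 0, 20], 0, 1],
    [[0, 0, 25], 0, 1],
    [[0, 0, 25], 0, 1],
  ],
)

```text
clock: 6.75
eef_pos: [425.4, 266.4, 273.4]
eef_rot: [3.141, 0.0, 3.02]
wrist_force: [0.8, -0.0, -0.3]
finger_gap: 14.1
finger_force: 20.0
```

>>> send_rows(
  series=[
    [[0, 0, 25], 0, 1],
    [[2, -10, 25], 0, 1],
    [[5, -20, 0], 0, 1],
    [[7, -33, 0], 0, 1],
    [[7, -33, 0], 0, 1],
    [[7, -33, 0], 0, 1],
    [[7, -33, 0], 0, 1],
    [[7, -33, 0], 0, 1],
    [[7, -33, 0], 0, 1],
    [[7, -33, 0], 0, 1],
    [[7, -33, 0], 0, 1],
    [[7, -33, 0], 0, 1],
  ],
)

```text
clock: 7.95
eef_pos: [495.5, -61.9, 322.7]
eef_rot: [-3.142, 0.001, 3.02]
wrist_force: [0.8, -0.5, -0.3]
finger_gap: 13.9
finger_force: 20.0
```

>>> send_rows(
  series=[
    [[7, -33, 0], 0, 1],
    [[7, -33, 0], 0, 1],
    [[7, -33, 0], 0, 1],
    [[7, -33, 0], 0, 1],
    [[7, -33, 0], 0, 1],
    [[7, -33, 0], 0, 1],
    [[7, -33, 0], 0, 1],
    [[4, -20, 0], 0, 1],
    [[0.5, -16, 0], 0, 1],
    [[0, 0, 0], 0, 1],
    [[0, 0, 0], 0, 1],
    [[0, 0, 0], 0, 1],
  ],
)

```text
clock: 9.15
eef_pos: [549.0, -326.5, 322.0]
eef_rot: [-3.142, 0.0, 3.021]
wrist_force: [-0.4, -0.4, -1.2]
finger_gap: 13.8
finger_force: 20.0
```

```bash
python3 - <<'E'
from mont import *
s=read_state(); print(s["eef_pos"],s["finger_gap"],s["joints"])
survey(("top","side"),["core_large_mid","tin_large"])
E
```

```text
[ 549.0377339  -326.51258981  322.04403885] 13.754155177209126 [-5.93870282e-01  4.89918691e-01  1.21420134e+00  1.11134660e-04
  1.43724913e+00 -2.04399290e+00]
top 10
  core_large_mid 0.93 [ 550.7 -328.1  196.8]
  tin_large 0.79 [ 548.6 -326.2   -1. ]
  tin_large 0.31 [ 551.5 -329.   198.4]
side 11
  core_large_mid 0.79 [ 550.6 -324.8  200.7]
  tin_large 0.63 [ 550.7 -329.7    1.5]
```

>>> send_rows(
  series=[
    [[0, -1, -15], 0, 1],
    [[0, 0, -20], 0, 1],
    [[0, 0, -20], 0, 1],
    [[0, 0, -15], 0, 1],
    [[0, 0, -15], 0, 1],
    [[0, 0, -15], 0, 1],
    [[0, 0, -12], 0, 1],
    [[0, 0, -8], 0, 1],
    [[0, 0, -4], 0, 1],
    [[0, 0, -2], 0, 1],
    [[0, 0, 0], 0, 1],
    [[0, 0, 0], 0, 1],
  ],
)

```text
clock: 10.65
eef_pos: [549.1, -328.6, 196.2]
eef_rot: [-3.141, 0.001, 3.02]
wrist_force: [-1.0, 0.5, -0.9]
finger_gap: 14.2
finger_force: 20.0
```

>>> send_rows(
  series=[
    [[0, 0, 0], 0, 0.15],
    [[0, 0, 0], 0, 0.15],
    [[0, 0, 0], 0, 0.15],
    [[0, 0, 5], 0, 0.15],
    [[0, 0, 15], 0, 0.15],
    [[0, 0, 25], 0, 0.15],
    [[0, 0, 30], 0, 0.15],
    [[-10, 5, 15], -4, 0.15],
    [[-25, 15, 0], -6, 0.15],
    [[-30, 20, 0], -6, 0.15],
    [[-30, 20, 0], -6, 0.15],
    [[-32, 20, 0], -5.4, 0.15],
  ],
)

```text
clock: 11.85
eef_pos: [420.9, -247.7, 286.8]
eef_rot: [-3.142, 0.001, 2.538]
wrist_force: [0.1, -1.1, -0.4]
finger_gap: 40.3
finger_force: 0.0
```

```bash
python3 - <<'E'
from mont import *
s=read_state(); print(s["eef_pos"],s["finger_gap"])
survey(("top","side"),["core_large_mid","tin_large"])
w=camera("wrist"); print(fit("core_square_mid",(421,-248),[w]))
E
```

```text
[ 420.8800388  -247.737544    286.79686247] 40.25959474129343
top 12
  core_large_mid 0.65 [ 546.8 -329.1   71.2]
  tin_large 0.94 [ 548.4 -326.4    1.1]
side 13
  core_large_mid 0.75 [ 546.1 -325.5   72.6]
  tin_large 0.91 [ 5.493e+02 -3.316e+02 -1.000e-01]
(array([ 421.4, -246.9]), np.float64(-35.4), np.float64(0.975), 1)
```

The large core stands in its tin (z 72 mm, as it should be). Next I grip the square core.

>>> send_rows(
  series=[
    [[0, 0.5, -20], 0, 0.15],
    [[0, 0, -25], 0, 0.15],
    [[0, 0, -25], 0, 0.15],
    [[0, 0, -20], 0, 0.15],
    [[0, 0, -12], 0, 0.15],
    [[0, 0, -6], 0, 0.6],
    [[0, 0, 0], 0, 1],
    [[0, 0, 0], 0, 1],
    [[0, 0, 0], 0, 1],
    [[0, 0, 0], 0, 1],
    [[0, 0, 0], 0, 1],
    [[0, 0, 0], 0, 1],
  ],
)

```text
clock: 13.45
eef_pos: [422.2, -248.2, 178.4]
eef_rot: [-3.142, 0.001, 2.542]
wrist_force: [-1.7, -0.5, 5.8]
finger_gap: 14.2
finger_force: 20.0
```

>>> send_rows(
  series=[
    [[0, 0, 0], 0, 1],
    [[0, 0, 5], 0, 1],
    [[0, 0, 15], 0, 1],
    [[0, 0, 25], 0, 1],
    [[0, 0, 25], 0, 1],
    [[0, 0, 25], 0, 1],
    [[0, 0, 25], 0, 1],
    [[10, 0.5, 15], 3, 1],
    [[25, 2, 0], 4, 1],
    [[30, 2, 0], 4, 1],
    [[30, 2, 0], 4, 1],
    [[30, 2, 0], 4, 1],
  ],
)

```text
clock: 14.65
eef_pos: [548.0, -239.3, 312.8]
eef_rot: [3.142, -0.0, 2.876]
wrist_force: [0.3, -0.1, -0.4]
finger_gap: 13.9
finger_force: 20.0
```

>>> send_rows(
  series=[
    [[30, 2, 0], 1.7, 1],
    [[30, 2, 0], 0, 1],
    [[30, 2, 0], 0, 1],
    [[20, 1, 0], 0, 1],
    [[8, 0.5, 0], 0, 1],
    [[0, 0, 0], 0, 1],
    [[0, 0, 0], 0, 1],
  ],
)

```text
clock: 15.35
eef_pos: [664.7, -232.0, 312.5]
eef_rot: [3.142, -0.001, 2.903]
wrist_force: [-0.4, -0.5, -1.0]
finger_gap: 13.8
finger_force: 20.0
```

```bash
python3 - <<'E'
from mont import *
s=read_state(); print(s["eef_pos"],s["eef_rot"],s["finger_gap"])
survey(("top","side"),["core_square_mid","tin_square"])
E
```

```text
[ 664.66935541 -232.02496047  312.46347814] [ 3.14157753e+00 -6.34140905e-04  2.90316220e+00] 13.825784007031224
top 15
  core_square_mid 0.93 [ 666.3 -233.8  189.3]
  tin_square 0.65 [ 662.  -228.4   -1.6]
side 16
  core_square_mid 0.61 [ 662.6 -229.4  194.8]
  tin_square 0.69 [ 670.4 -237.4    3.8]
```

>>> send_rows(
  series=[
    [[2, 0, -15], 0, 1],
    [[0, 0, -20], 0, 1],
    [[0, 0, -15], 0, 1],
    [[0, 0, -10], 0, 1],
    [[0, 0, -10], 0, 1],
    [[0, 0, -15], 0, 1],
    [[0, 0, -15], 0, 1],
    [[0, 0, -12], 0, 1],
    [[0, 0, -8], 0, 1],
    [[0, 0, -3], 0, 1],
    [[0, 0, -2], 0, 1],
    [[0, 0, 0], 0, 1],
  ],
)

```text
clock: 16.85
eef_pos: [667.1, -232.1, 187.9]
eef_rot: [-3.142, 0.0, 2.903]
wrist_force: [0.0, 0.3, -0.4]
finger_gap: 14.1
finger_force: 20.0
```

>>> send_rows(
  series=[
    [[0, 0, 0], 0, 0.15],
    [[0, 0, 0], 0, 0.15],
    [[0, 0, 0], 0, 0.15],
    [[0, 0, 5], 0, 0.15],
    [[0, 0, 15], 0, 0.15],
    [[0, 0, 25], 0, 0.15],
    [[0, 0, 30], 0, 0.15],
    [[0, 0, 20], -4, 0.15],
    [[-1, 14, 0], -8, 0.15],
    [[-1, 14, 0], -8, 0.15],
    [[-1, 14, 0], -8, 0.15],
    [[-1, 14, 0], -8, 0.15],
  ],
)

```text
clock: 18.05
eef_pos: [662.9, -175.5, 284.2]
eef_rot: [3.141, 0.001, 2.269]
wrist_force: [-0.0, -0.2, -0.1]
finger_gap: 39.7
finger_force: 0.0
```

>>> send_rows(
  series=[
    [[-1, 14, 0], -8, 0.15],
    [[-1, 14, 0], -8, 0.15],
    [[-1, 14, 0], -8, 0.15],
    [[-1, 14, 0], -8, 0.15],
    [[-1, 14, 0], -8, 0.15],
    [[-1, 14, 0], -8, 0.15],
    [[-1, 0, 0], -8, 0.15],
    [[0, 0, 0], -8, 0.15],
    [[0, 0, 0], -8, 0.15],
    [[0, 0, 0], -8, 0.15],
    [[0, 0, 0], -2, 0.15],
    [[0, 0, 0], 0, 0.15],
  ],
)

```text
clock: 19.25
eef_pos: [656.0, -92.0, 284.0]
eef_rot: [3.14, -0.001, 0.843]
wrist_force: [0.9, 1.1, 0.3]
finger_gap: 39.6
finger_force: 0.0
```

```bash
python3 - <<'E'
from mont import *
s=read_state(); print(s["eef_pos"],np.degrees(s["eef_rot"][2])-90,s["finger_gap"])
survey(("top","side"),["core_square_mid","tin_square"])
w=camera("wrist"); print(fit("core_oblong_mid",(656,-92),[w]))
E
```

```text
[656.03866002 -92.01988661 284.03744665] -41.68812624744263 39.63613708155606
top 17
  tin_square 0.67 [ 549.2 -329.6   72.6]
side 18
  core_square_mid 0.66 [ 666.1 -227.3   67.4]
  tin_square 0.87 [ 668.8 -235.9    8.2]
  tin_square 0.71 [658.3 -91.9  59.6]
(array([657.4, -91.5]), np.float64(49.0), np.float64(0.957), 1)
```

>>> send_rows(
  series=[
    [[0.5, 0, -20], 0, 0.15],
    [[0, 0, -25], 0, 0.15],
    [[0, 0, -25], 0, 0.15],
    [[0, 0, -20], 0, 0.15],
    [[0, 0, -14], 0, 0.15],
    [[0, 0, -7], 0, 0.6],
    [[0, 0, 0], 0, 1],
    [[0, 0, 0], 0, 1],
    [[0, 0, 0], 0, 1],
    [[0, 0, 0], 0, 1],
    [[0, 0, 0], 0, 1],
    [[0, 0, 0], 0, 1],
  ],
)

```text
clock: 20.85
eef_pos: [656.8, -92.1, 172.8]
eef_rot: [3.14, -0.001, 0.844]
wrist_force: [-0.8, -0.3, 6.9]
finger_gap: 14.1
finger_force: 20.0
```

>>> send_rows(
  series=[
    [[0, 0, 0], 0, 1],
    [[0, 0, 5], 0, 1],
    [[0, 0, 15], 0, 1],
    [[0, 0, 25], 0, 1],
    [[0, 0, 25], 0, 1],
    [[0, 0, 25], 0, 1],
    [[0, 0, 25], 0, 1],
    [[0, 10, 15], -1.4, 1],
    [[-1, 25, 0], -3, 1],
    [[-1, 30, 0], -3, 1],
    [[-2, 30, 0], -3, 1],
    [[-2, 30, 0], -3, 1],
  ],
)

```text
clock: 22.05
eef_pos: [650.2, 34.1, 307.9]
eef_rot: [3.141, -0.001, 0.607]
wrist_force: [0.9, 0.4, -0.6]
finger_gap: 14.1
finger_force: 20.0
```

>>> send_rows(
  series=[
    [[-2, 25, 0], 0, 1],
    [[-2, 15, 0], 0, 1],
    [[-1, 8, 0], 0, 1],
    [[0, 2, 0], 0, 1],
    [[0, 0, 0], 0, 1],
    [[0, 0, 0], 0, 1],
  ],
)

```text
clock: 22.65
eef_pos: [645.6, 82.0, 306.6]
eef_rot: [3.142, 0.0, 0.609]
wrist_force: [-0.2, -0.8, -0.6]
finger_gap: 13.7
finger_force: 20.0
```

```bash
python3 - <<'E'
from mont import *
s=read_state(); print(s["eef_pos"],np.degrees(s["eef_rot"][2])-90,s["finger_gap"])
survey(("top","side"),["core_oblong_mid","tin_oblong"])
E
```

```text
[645.61975488  82.0142169  306.6325972 ] -55.12166680180989 13.738869847966463
top 20
  tin_oblong 0.18 [429.2 -79.3  25.6]
side 21
  core_oblong_mid 0.79 [641.5  82.3 193.1]
  tin_oblong 0.94 [645.8  84.8   0.7]
  tin_oblong 0.4 [ 545.1 -322.4   74.1]
```

>>> send_rows(
  series=[
    [[0.4, 1.5, -15], 0, 1],
    [[0, 0, -20], 0, 1],
    [[0, 0, -20], 0, 1],
    [[0, 0, -10], 0, 1],
    [[0, 0, -10], 0, 1],
    [[0, 0, -10], 0, 1],
    [[0, 0, -15], 0, 1],
    [[0, 0, -12], 0, 1],
    [[0, 0, -8], 0, 1],
    [[0, 0, -3], 0, 1],
    [[0, 0, -2], 0, 1],
    [[0, 0, 0], 0, 1],
  ],
)

```text
clock: 24.15
eef_pos: [646.0, 84.5, 181.8]
eef_rot: [3.141, -0.0, 0.61]
wrist_force: [-0.0, -0.5, -0.5]
finger_gap: 14.1
finger_force: 20.0
```

>>> send_rows(
  series=[
    [[0, 0, 0], 0, 0.15],
    [[0, 0, 0], 0, 0.15],
    [[0, 0, 0], 0, 0.15],
    [[0, 0, 5], 0, 0.15],
    [[0, 0, 15], 0, 0.15],
    [[0, 0, 25], 0, 0.15],
    [[0, 0, 30], 0, 0.15],
    [[0, 0, 20], -2, 0.15],
    [[-24, 17.5, 0], -3, 0.15],
    [[-30, 22, 0], -3, 0.15],
    [[-26, 19, 0], 0, 0.15],
    [[-14, 10, 0], 0, 0.15],
  ],
)

```text
clock: 25.35
eef_pos: [550.3, 154.2, 278.3]
eef_rot: [3.141, -0.001, 0.471]
wrist_force: [-0.3, -0.0, 0.2]
finger_gap: 39.7
finger_force: 0.0
```

>>> send_rows(
  series=[
    [[0, 0, 0], 0, 0.15],
    [[0, 0, 0], 0, 0.15],
  ],
)

```text
clock: 25.55
eef_pos: [552.3, 152.8, 277.8]
eef_rot: [3.141, -0.001, 0.47]
wrist_force: [0.5, 0.7, -0.3]
finger_gap: 40.1
finger_force: 0.0
```

```bash
python3 - <<'E'
from mont import *
s=read_state(); print(s["eef_pos"],np.degrees(s["eef_rot"][2])-90,s["finger_gap"])
survey(("side",),["core_oblong_mid","tin_oblong","core_small_mid"])
w=camera("wrist"); print(fit("core_small_mid",(552,153),[w]))
montage([("core_small_mid",(552,153,27))],"w2.png",[w],half=80)
E
```

```text
[552.30187508 152.84312371 277.80698612] -63.04652670059649 40.12743478875145
side 22
  core_oblong_mid 0.68 [644.6  83.1  68.3]
  tin_oblong 0.67 [ 6.447e+02  8.430e+01 -4.000e-01]
  core_small_mid 0.73 [554.6 152.1  49.8]
(array([552.6, 154.9]), np.float64(26.1), np.float64(0.957), 1)
(600, 300, 3)
```

View pics/w2.png

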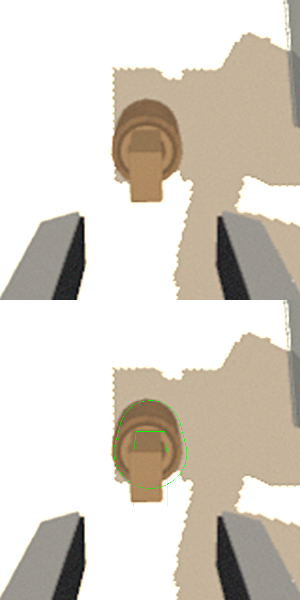

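The wrist view shows the tab squared to the fingers and centred at about (148,175), a touch left of the axis. I shift +1.5 mm in y and grip.

>>> send_rows(
  series=[
    [[0, 1.5, -20], 0, 0.15],
    [[0, 0, -25], 0, 0.15],
    [[0, 0, -25], 0, 0.15],
    [[0, 0, -20], 0, 0.15],
    [[0, 0, -14], 0, 0.15],
    [[0, 0, -7], 0, 0.6],
    [[0, 0, 0], 0, 1],
    [[0, 0, 0], 0, 1],
    [[0, 0, 0], 0, 1],
    [[0, 0, 0], 0, 1],
    [[0, 0, 0], 0, 1],
    [[0, 0, 0], 0, 1],
  ],
)

```text
clock: 27.05
eef_pos: [552.2, 154.6, 166.6]
eef_rot: [3.141, -0.002, 0.47]
wrist_force: [-0.2, -1.7, 5.8]
finger_gap: 13.8
finger_force: 20.0
```

>>> send_rows(
  series=[
    [[0, 0, 0], 0, 1],
    [[0, 0, 5], 0, 1],
    [[0, 0, 15], 0, 1],
    [[0, 0, 25], 0, 1],
    [[0, 0, 25], 0, 1],
    [[0, 0, 25], 0, 1],
    [[-10, -6, 25], 0, 1],
    [[-25, -15, 15], 0, 1],
    [[-30, -19, 0], 0, 1],
    [[-30, -19, 0], 0, 1],
    [[-20, -13, 0], 0, 1],
    [[-4.5, -4, 0], 0, 1],
  ],
)

```text
clock: 28.25
eef_pos: [431.0, 77.7, 301.9]
eef_rot: [3.141, -0.001, 0.469]
wrist_force: [-0.1, 0.1, 0.8]
finger_gap: 14.0
finger_force: 20.0
```

>>> send_rows(
  series=[
    [[0, 0, 0], 0, 1],
    [[0, 0, 0], 0, 1],
  ],
)

```text
clock: 28.45
eef_pos: [433.1, 78.8, 301.1]
eef_rot: [3.141, -0.001, 0.47]
wrist_force: [0.7, -0.2, -0.9]
finger_gap: 14.0
finger_force: 20.0
```

```bash
python3 - <<'E'
from mont import *
s=read_state(); print(s["eef_pos"],s["finger_gap"])
survey(("top","side"),["core_small_mid","tin_small"])
E
```

```text
[433.0855553   78.81616551 301.09208889] 13.980706865471149
top 24
  core_small_mid 0.23 [ 550.8 -327.2   69.9]
  core_small_mid 0.16 [ 6.677e+02 -2.274e+02  1.000e-01]
  tin_small 0.53 [431.8  75.8   5.6]
  tin_small 0.26 [ 550.4 -328.1    4.3]
side 25
  core_small_mid 0.8 [434.2  77.3 185.5]
  tin_small 0.63 [430.5  76.5   3.9]
  tin_small 0.37 [645.9  81.7  66. ]
```

>>> send_rows(
  series=[
    [[-0.6, -1, -15], 0, 1],
    [[0, 0, -20], 0, 1],
    [[0, 0, -20], 0, 1],
    [[0, 0, -10], 0, 1],
    [[0, 0, -10], 0, 1],
    [[0, 0, -10], 0, 1],
    [[0, 0, -15], 0, 1],
    [[0, 0, -12], 0, 1],
    [[0, 0, -8], 0, 1],
    [[0, 0, -3], 0, 1],
    [[0, 0, -2], 0, 1],
    [[0, 0, 0], 0, 1],
  ],
)

```text
clock: 29.95
eef_pos: [431.9, 77.5, 175.8]
eef_rot: [3.141, -0.0, 0.47]
wrist_force: [0.3, 0.0, -0.1]
finger_gap: 14.0
finger_force: 20.0
```

>>> send_rows(
  series=[
    [[0, 0, 0], 0, 0.15],
    [[0, 0, 0], 0, 0.15],
    [[0, 0, 0], 0, 0.15],
    [[0, 0, 5], 0, 0.15],
    [[0, 0, 15], 0, 0.15],
    [[0, 0, 25], 0, 0.15],
    [[0, 0, 30], 0, 0.15],
    [[0, 0, 30], 0, 0.15],
    [[0, 40, 20], 0, 0.15],
    [[0, 45, 0], 0, 0.15],
    [[0, 45, 0], 0, 0.15],
    [[0, 45, 0], 0, 0.15],
  ],
)

```text
clock: 31.15
eef_pos: [431.4, 254.2, 301.4]
eef_rot: [3.142, -0.001, 0.47]
wrist_force: [0.6, -0.7, -0.1]
finger_gap: 40.3
finger_force: 0.0
```

>>> send_rows(
  series=[
    [[-10, 45, 0], 0, 0.15],
    [[-20, 45, 0], 0, 0.15],
    [[-20, 45, 0], 0, 0.15],
    [[-20, 45, 0], 0, 0.15],
    [[0, 0, 0], 0, 0.15],
    [[0, 0, 0], 0, 0.15],
  ],
)

```text
clock: 31.75
eef_pos: [361.2, 432.9, 300.6]
eef_rot: [3.141, 0.0, 0.472]
wrist_force: [0.5, -0.1, 0.7]
finger_gap: 40.1
finger_force: 0.0
```

```bash
python3 - <<'E'
from h import *
survey(k=1)
E
ls -t pics | head -2
```

```text
top 26
  core_large_mid 0.75 [ 550.9 -331.8   70.5]
  core_small_mid 0.83 [429.4  75.1  63.5]
  core_square_mid 0.69 [ 666.9 -237.    66.8]
  core_oblong_mid 0.88 [643.5  83.9  67.2]
  tin_large 0.8 [ 550.2 -329.5    1. ]
  tin_small 0.93 [432.8  77.2   2. ]
  tin_square 0.75 [ 666.  -228.3   -3.3]
  tin_oblong 0.72 [644.8  83.7   2.7]
  candle_mid 0.78 [548.9 346.4  43.3]
  plain_roll_mid 0.81 [430.8 -76.9  26.2]
side 27
  core_large_mid 0.91 [ 546.9 -330.8   72.9]
  core_square_mid 0.72 [ 665.3 -230.3   67. ]
  core_oblong_mid 0.7 [644.4  82.4  67.4]
  tin_large 0.77 [ 551.3 -332.     3.5]
  tin_square 0.57 [ 670.  -237.5    5.4]
  tin_oblong 0.73 [544.1 344.6  38.2]
side_27.png
top_26.png
```

View pics/top_26.png

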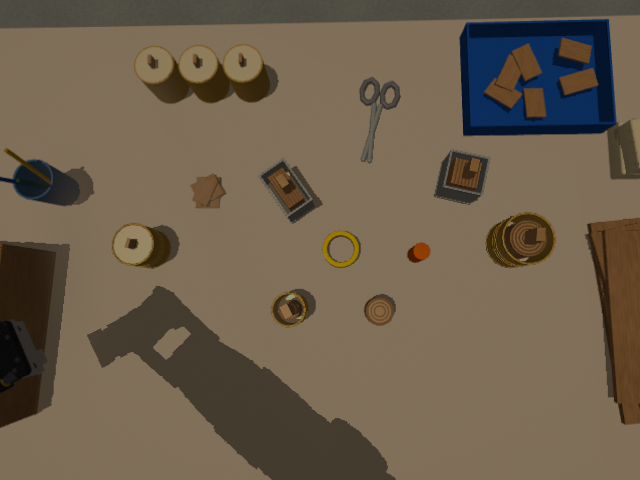

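View pics/side_27.png

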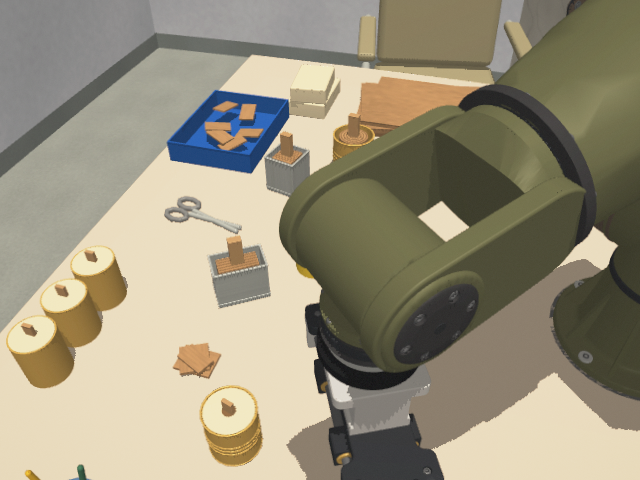

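The top view shows each core in its tin (oblong at (288,190), square at (465,172), large at (525,240), small at (289,309)); the candle and roll have not moved. The arm hides the small tin in the side view, so I check it closer in the top view.

```bash
python3 - <<'E'
from mont import *
for k in list(M):
    if k.startswith("core"):
        for q in M[k]: q[:,2]+=8
a=camera("top")
montage([("core_small_mid",(432,77.5,27)),("core_large_mid",(549,-328,-7)),("core_square_mid",(667,-232,-13.5)),("core_oblong_mid",(646,84,35))],"end.png",[a],half=28)
E
```

```text
(400, 800, 3)
```

View pics/end.png

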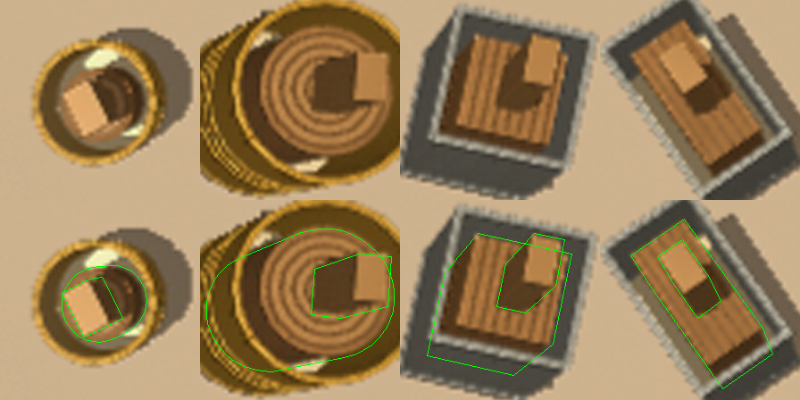

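The crop shows all four cores matching the upright, on-the-floor outlines, centred and free of the walls. I hand in.

```bash
python3 -c "
from cell import *
print(sign_off())"
```

```text
the job is handed in; nothing more can be done
None
```

All four tabbed cores stand upright on the floors of their matching tins, the candle and plain roll have not moved, and the job is handed in at about 32 s on the robot's clock; the hand-in gave no verdict.

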